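# Empty the drop-bottom drain bin of shell blanks into the catch pan

## Robot

A 6-joint arm with a two-finger parallel gripper is mounted at the origin on the work surface. World frame = base frame: x ahead of the robot, y to its left, z up, the work surface at z = 0. Lengths are in m, angles in rad, forces in N, time in s.
With the tool pointing down it reaches from about 0.35 to 0.975 m from the base axis. Payload 4.9 kg.
Tool frame: the origin (TCP) lies on the centre line of the jaws, within the pads' length; the fingertips stand 25 mm ahead of it and the grasp point (between the pads) lies 6 mm ahead of it; z points along the fingers, y is the direction in which the jaws open and shut (so a half turn about z gives the same grasp; the last joint's range is limited). The gripper opens to 85 mm and grips with 20 to 120 N. Pads are 22 mm wide; open, the fingers measure 114 mm over their backs; the gripper's body (76 mm by 85 mm) begins 54 mm behind the grasp point. The pads swing forward as they close: fully open they stand 13 mm farther back than shut.
Start: joints at [1.063, 0.053, 1.613, -0, 1.476, -0.119], TCP at [0.237, 0.578, 0.256] pointing down, gripper open.
Joint ranges: [-3.01, 3.01], [-1.01, 2.22], [0.06, 2.58], [-1.02, 4.17], [0.09, 2.62], [-3.14, 3.14]. Speed limits (rad/s): [2.57, 2.57, 3.14, 3.14, 3.14, 3.14].

## Interface

Orientations are given as a unit quaternion [x, y, z, w].
In Python, from cell import arm, imaging gives the robot as it stands. The module is installed in compiled form; this text tells all that it offers.
- The arm moves only by the tool apply_moves, never from a script. Its arguments are lists of equal length, an entry for each row: "linear": the shift along the tool's x, y, z in cm, a list of three; "dr": the turn, a rotation vector about the tool's x, y, z in rad, a list of three; "fingers": the gripper command: -1 is fully open, 1 is shut, values between are in proportion. A call has 1 to 8 rows; each row shifts and turns the commanded pose from where the row before left it, along the tool's axes as they then stand; what a row does not reach is not made up. A row lasts 1/12 s, in which the tool goes at most 41.7 mm and 7.16 degrees, less where a joint would pass 70% of its speed; a pose out of reach is approached as far as the arm can. A call with a gripper value outside its range is refused whole. The fingers move at their own pace and stop on an object; "newtons" is the grip in N (left out, the last holds). Time passes only in rows, so rows that do not move let the fingers close. It gives the time, the measured TCP pose, the force and the opening at its end, in the units of the state.
- arm.state(): the state, without advancing time (a new reading comes with each control period).
- imaging.capture(name): name is "scene" or "top" or "wrist"; returns the picture (400x640x3 uint8, red, green, blue); there is no depth.
- imaging.camera_info(name): a dict with "mtx" (3x3 intrinsics, pixels), "k1" (the pictures are not rectified: a ray, as slopes to the right and down, at radius r is drawn at 1 + k1 r^2 times it, then the intrinsics apply), "xyz" and "attitude" of the camera in the world; the wrist camera has in their place "hand_eye" (4x4, takes a point from camera to tool coordinates, whose origin is the TCP and whose axes are the flange's). Camera axes: x right, y up, looking along -z (the intrinsics and any distortion apply to the point x, -y, -z); pixel columns grow to the right and rows downward; lengths in m; the calibration is good to about 2 mm. A picture is of the moment at which its call begins: read the wrist's pose just before it. camera_info takes no time and is no camera call.
- arm.job_done(): hands the job in, once; it reports no verdict.
The state is a dict: "time_s": time; "q": joint angles; "dq": joint speeds; "joint_torque": joint torques, N m; "tool_pos": TCP position; "tool_rot": TCP orientation; "force": force on the tool from outside, world axes, zero at the start; "wrist_torque": the same for the moment, N m; "finger_gap": finger opening in m.
Only numpy, scipy, OpenCV 4.12 (cv2) and the standard library are available. Lean on these libraries where they do the work, as an engineer would, in place of code of your own. Each camera call takes 0.05 s, during which the arm holds its last target.

## Task

Slide the catch pan by its handle fully home under the drain bin, then lift the red latch so that the hinged floor drops and every shell blank falls into the pan. Swing the floor shut again with the black-gripped lever until the latch catches and holds it, and leave the pan of blanks standing under the bin. Leave the flask, cup, shell basket and brush where they are.

Things in the scene. Friction and masses are not known exactly. Their poses are not given: they have to be found in the camera images.
- bin: Drain bin, fixed to the bench: a square sheet-steel box, open at the top, on a teal four-legged stand. Origin: on the bench under the box's centre, z up. Box 128 x 128 mm outside, 4 mm walls, 190 to 278 mm high (rim to 282). Legs 16 mm square, 210 mm high, centred at x +-95, y +-75 mm; side rails along y between their tops. The latch is on its -y face, the floor's hinge on its +y side.
- pan_home (a point): Where the pan's origin comes to lie when it is fully home under the bin: x 0, y -20 mm, on the bench, in the bin's frame, the pan's axes along the bin's. The pan enters from the bin's -y side, along +y, between the legs (174 mm clear), till it meets the teal back stop: a cross bar 10 to 32 mm high whose face is at y +55 mm.
- bin_floor (a joint): Angle (rad) of the bin's hinged perforated floor: 0 shut (top 195 mm above the bench), 1.05 hanging open (lowest point about 70 mm). Hinged along its +y edge; its -y edge drops. About 0.32 kg: it falls by itself when the latch lets go. On shutting, its tongue pushes the latch's nose aside from about 0.1 on; from 0 to -0.02 (its stop) the latch snaps back under it and holds it.
- floor_hinge (a point): Point on the floor's hinge axis, at x 0, y +62, z 192 mm in the bin's frame; the axis runs along the bin's x.
- lever_grip (a point): Middle of the closing lever's black grip: 17 mm thick, 52 mm long, along the bin's x, from x +106 to +158 (this point +136) mm, 115 mm from the hinge axis. The lever turns with the floor. Shut: it stands upright (grip y +62, z 307 mm in the bin's frame). Open at 1.05: it leans to the bin's -y (grip y -38, z 249). Shutting takes 3 to 10 N at the grip, to a little past upright.
- latch (a joint): Angle (rad) of the spring latch on the bin's -y face: 0 hooked under the floor's tongue (home), at most 0.7. Lifting its red grip makes it grow; from about 0.17 the floor is let go. A spring returns it to 0 when released (about 2 to 4 N at the grip).
- latch_grip (a point): Middle of the latch's red finger grip: 16 mm wide (bin's x), 26 mm long (bin's y), 11 mm high, standing out from the bin's -y face; at rest at x 0, y -108, z 242 mm in the bin's frame. It swings upwards about the pivot, 32 mm away.
- latch_pivot (a point): Point on the latch's pivot axis (along the bin's x), at x 0, y -76, z 242 mm in the bin's frame.
- pan: Loose square aluminium catch pan, 150 x 150 mm, 40 mm high, 4 mm walls and floor, about 0.26 kg, with a straight black handle out of its -y side. Origin: centre of its underside. It slides on the bench. Home under the bin its axes lie along the bin's and its centre is at x 0, y about -20 mm in the bin's frame.
- pan_grip (a point): Grip point on the pan's handle, at x 0, y -150, z 30 mm in the pan's frame. The handle is a bar 16 mm wide (pan's x), 14 mm high (23 to 37 mm above the bench), running along the pan's y from -75 to -175 mm.
- flask: Bystander: upright steel vacuum flask with a black cap, 68 mm diameter, 170 mm high, standing at the +x side of the mouth of the pan bay or of the pan. Origin: centre of its underside.
- cup: Bystander: upright blue cup, 72 mm diameter, 75 mm high, standing at the +x side of the mouth of the pan bay or of the pan. Origin: centre of its underside.
- basket: Bystander: round orange basket of raw shells, 204 mm diameter, about 80 mm high, behind the bin. Origin: centre of its underside.
- brush: Bystander: hand brush lying on the bench at the bin's +x side, beyond the lever, its 200 mm length along its own x axis, under 50 mm high. Origin: mid-length, on the bench.
- blank0: Shell blank, a loose flat disc 32 mm in diameter, 7 mm thick, pearly, in the bin at the start. Origin: centre of its underside.
- blank1: Shell blank, a loose flat tile 30 x 21 x 7 mm, pearly, in the bin at the start. Origin: centre of its underside.
- blank2: Shell blank, a loose flat disc 32 mm in diameter, 7 mm thick, pearly, in the bin at the start. Origin: centre of its underside.
- blank3: Shell blank, a loose flat tile 30 x 21 x 7 mm, pearly, in the bin at the start. Origin: centre of its underside.
- blank4: Shell blank, a loose flat disc 32 mm in diameter, 7 mm thick, pearly, in the bin at the start. Origin: centre of its underside.
- blank5: Shell blank, a loose flat tile 30 x 21 x 7 mm, pearly, in the bin at the start. Origin: centre of its underside.
- blank6: Shell blank, a loose flat disc 32 mm in diameter, 7 mm thick, pearly, in the bin at the start. Origin: centre of its underside.
- blank7: Shell blank, a loose flat tile 30 x 21 x 7 mm, pearly, in the bin at the start. Origin: centre of its underside.

How it is judged:
By the outcome, as a careful person would: the job done as asked, in the order asked, and still so for the second after the job is handed in, with the robot touching nothing.
It also fails if it takes over 64 s, if anything falls off the work surface, if the arm or the gripper's body presses on something with over 40 N, if the wrist force passes 120 N, or if a joint passes its speed limit or range.

## Working session

There is one attempt and no reset: what is moved stays moved. The work goes in short steps, Python scripts to look and compute and a tool call to move; the robot and the scene stay as the last step left them, time stands still between calls to the robot, and variables do not carry over. Pictures are saved under pics/ and viewed, and the job is handed in when it is done.

Besides the shell and the picture viewer there is one more tool, called after ">>>" as name(argument=value, ...) on one line, values as JSON. apply_moves: Moves the arm, as the interface text tells. Its arguments: {"type":"object","properties":{"linear":{"type":"array"},"dr":{"type":"array"},"fingers":{"type":"array"},"newtons":{"type":"number"}},"required":["linear","dr","fingers"]}

```bash
ls; mkdir -p pics; python3 - <<'E'
from cell import arm, imaging
import cv2
print(arm.state())
for n in ("scene","top","wrist"):
    im=imaging.capture(n); cv2.imwrite(f"pics/{n}0.png",im[:,:,::-1])
    print(n,imaging.camera_info(n))
E
```

```text
pics
{'time_s': 0.0, 'q': array([ 1.06299201e+00,  5.33331707e-02,  1.61429714e+00, -2.68735563e-05,
        1.47603061e+00, -1.19011916e-01]), 'dq': array([ 0.0013983 ,  0.00128757,  0.0013033 ,  0.00036744,  0.00024016,
       -0.00010421]), 'joint_torque': array([-1.26541134e-03, -3.93674612e+01, -3.70178461e+01, -1.97927429e-04,
        7.06337829e-03,  1.52291909e-05]), 'tool_pos': array([0.23664726, 0.57783708, 0.2550758 ]), 'tool_rot': array([ 1.93172780e-01,  9.81164210e-01, -9.87882432e-04, -3.06102219e-04]), 'force': array([-0.20779742, -0.22733364,  0.54543976]), 'wrist_torque': array([0.03840269, 0.01825858, 0.00654652]), 'finger_gap': 0.08520744161466716}
scene {'mtx': array([[457.27313051,   0.        , 321.95752269],
       [  0.        , 457.27313051, 203.92538266],
       [  0.        ,   0.        ,   1.        ]]), 'k1': -0.12651781860122688, 'xyz': array([ 1.35460384, -0.02053767,  1.38900079]), 'attitude': array([0.20206945, 0.17726322, 0.64626752, 0.71420164])}
top {'mtx': array([[369.67634275,   0.        , 319.7117527 ],
       [  0.        , 369.67634275, 196.34938799],
       [  0.        ,   0.        ,   1.        ]]), 'k1': -0.016352948783780668, 'xyz': array([0.55074234, 0.03509398, 1.04864264]), 'attitude': array([ 0.02559543, -0.00839905, -0.70534049,  0.70835663])}
wrist {'mtx': array([[285.88577825,   0.        , 317.89581971],
       [  0.        , 285.88577825, 197.37145478],
       [  0.        ,   0.        ,   1.        ]]), 'k1': -0.02895693113740643, 'hand_eye': array([[-3.61438702e-04,  9.57499903e-01,  2.88433362e-01,
         7.34105580e-02],
       [ 9.99999798e-01,  4.96777954e-04, -3.96022893e-04,
         1.13570025e-03],
       [-5.22479217e-04,  2.88433161e-01, -9.57499890e-01,
        -1.16654787e-01],
       [ 0.00000000e+00,  0.00000000e+00,  0.00000000e+00,
         1.00000000e+00]])}
```

View pics/scene0.png

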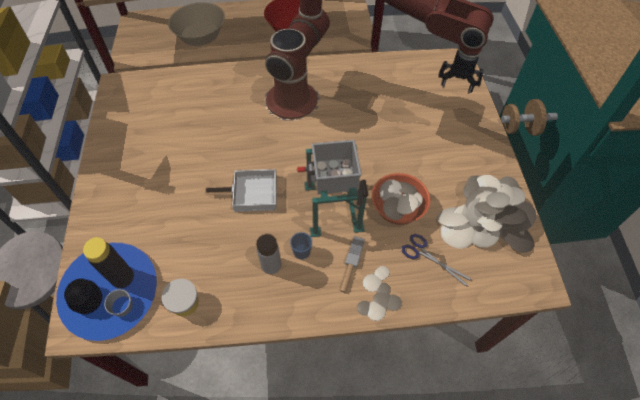

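View pics/top0.png

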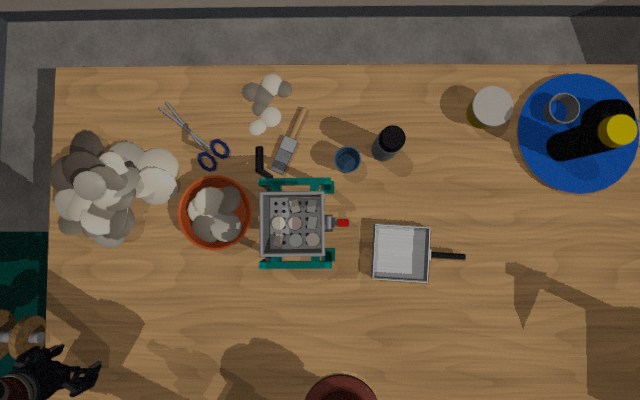

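View pics/wrist0.png

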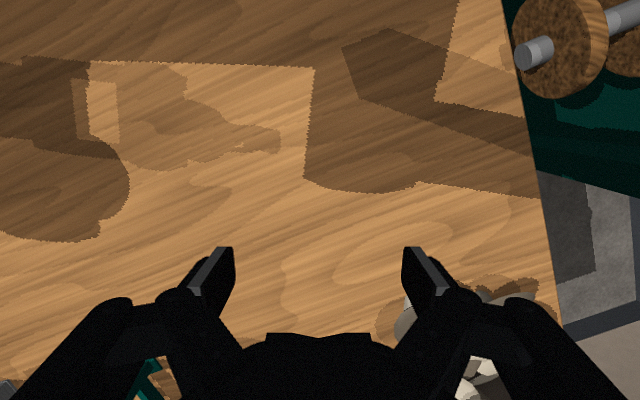

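```bash
cat > h.py <<'E'
import numpy as np, cv2
from scipy.spatial.transform import Rotation as R
from cell import arm, imaging
def cam(n):
    i=imaging.camera_info(n)
    if n=="wrist":
        s=arm.state();T=np.eye(4);T[:3,:3]=R.from_quat(s['tool_rot']).as_matrix();T[:3,3]=s['tool_pos']
        C=T@np.array(i['hand_eye'])
    else:
        C=np.eye(4);C[:3,:3]=R.from_quat(i['attitude']).as_matrix();C[:3,3]=i['xyz']
    return C,i['mtx'],i['k1']
def proj(c,P):
    C,K,k=c; P=np.atleast_2d(P); p=(P-C[:3,3])@C[:3,:3]
    a=np.c_[p[:,0],-p[:,1]]/-p[:,2:3]
    a=a*(1+k*(a**2).sum(1,keepdims=True)); return a*[K[0,0],K[1,1]]+[K[0,2],K[1,2]]
def unproj(c,uv,z):
    C,K,k=c; uv=np.atleast_2d(uv).astype(float); d=(uv-[K[0,2],K[1,2]])/[K[0,0],K[1,1]]
    a=d.copy()
    for _ in range(20): a=d/(1+k*(a**2).sum(1,keepdims=True))
    v=np.c_[a[:,0],-a[:,1],-np.ones(len(a))]@C[:3,:3].T
    return C[:3,3]+v*((z-C[2,3])/v[:,2:3])
def crop(im,x0,y0,x1,y1,s,fn):
    cv2.imwrite(fn,cv2.resize(im[y0:y1,x0:x1,::-1],None,fx=s,fy=s,interpolation=cv2.INTER_CUBIC))
E
python3 - <<'E'
from h import *
im=cv2.imread("pics/top0.png")[:,:,::-1]
crop(im,240,130,370,280,4,"pics/a.png")
crop(im,340,120,480,300,4 if 0 else 3,"pics/b.png")
im=cv2.imread("pics/scene0.png")[:,:,::-1]
crop(im,200,120,400,280,4,"pics/c.png")
E
```

```text
(no output)
```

View pics/a.png

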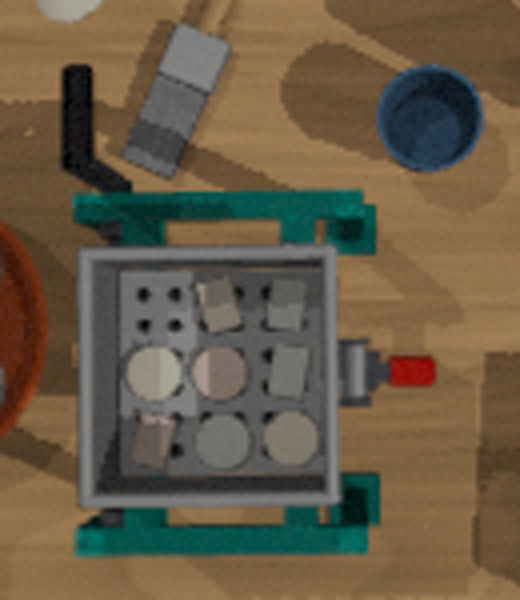

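View pics/b.png

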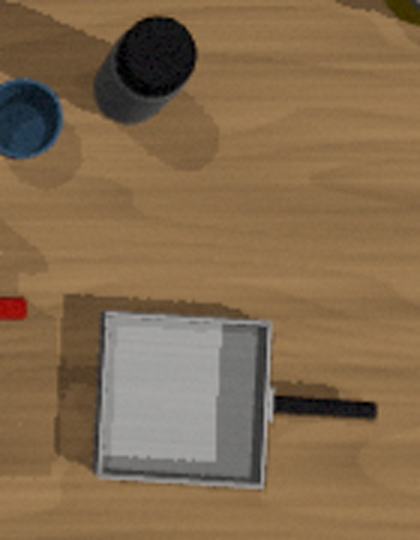

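View pics/c.png

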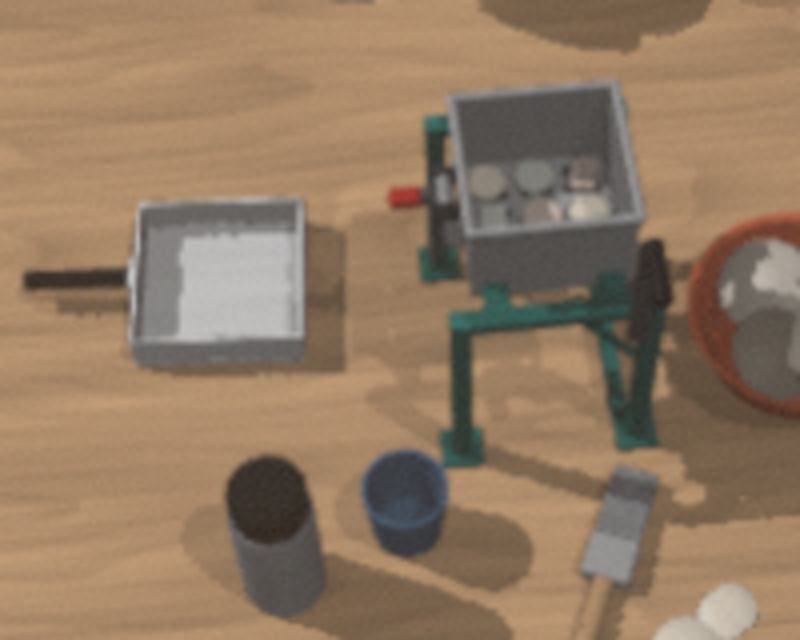

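```bash
cat > fit.py <<'E'
from h import *
from scipy.optimize import least_squares
def full(p,x0,y0,s): return (np.array(p,float)+.5)/s-.5+[x0,y0]
def fit(local,obs,p0):  # obs: list of (cam, idx-> uv)
    def w(p):
        r=R.from_euler('z',p[2]).as_matrix(); return local@r.T+[p[0],p[1],0]
    f=lambda p: np.concatenate([(proj(c,w(p))-uv).ravel() for c,uv in obs])
    s=least_squares(f,p0); return s.x,np.round(f(s.x),1)
E
python3 - <<'E'
from fit import *
t=cam("top"); s=cam("scene")
B=.064; rim=np.array([[B,B,.282],[B,-B,.282],[-B,-B,.282],[-B,B,.282]])
bt=full([(79,248),(337,245),(340,504),(80,508)],240,130,4)
bs=full([(643,218),(468,238),(450,94),(614,82)],200,120,4)
Pn=.075; pr=np.array([[Pn,Pn,.04],[Pn,-Pn,.04],[-Pn,-Pn,.04],[-Pn,Pn,.04]])
pt=full([(104,311),(271,322),(265,489),(97,478)],340,120,3)
ps=full([(303,342),(135,345),(138,204),(303,199)],200,120,4)
for l,a,b in((rim,bt,bs),(pr,pt,ps)):
    for o in([(t,a)],[(s,b)],[(t,a),(s,b)]): print(*fit(l,o,[.6,.1,0]))
print("latch",unproj(t,full([(412,371)],240,130,4),.2475))
print("hend",unproj(t,full([(376,410),(275,404)],340,120,3),.037))
print("lever grip ends",unproj(t,full([(77,70),(77,165)],240,130,4),.315))
print("flask",unproj(t,full([(155,58)],340,120,3),.17),"cup",unproj(t,full([(430,118)],240,130,4),.075))
print(R.from_quat(arm.state()['tool_rot']).as_matrix().round(3))
E
```

```text
[0.53082792 0.11143543 0.01760105] [ 1.6  1.6 -1.6  1.5 -1.5 -1.3  1.6 -1.7]
[0.53446498 0.11356785 0.01970932] [-0.4 -0.1  0.3 -1.   0.   1.   0.   0.3]
[0.53171334 0.11216956 0.01829248] [ 1.2  1.2 -2.   1.  -1.9 -1.8  1.3 -2.1 -1.  -0.8 -0.3 -1.7 -0.5  0.3
 -0.5 -0.4]
[ 0.44705372 -0.16080312 -0.05143632] [ 0.3  0.2  0.1 -0.3 -0.3 -0.1 -0.1  0.2]
[ 0.4521027  -0.15665398 -0.04910572] [ 0.4 -0.5 -1.   0.5  0.3  0.2  0.4 -0.2]
[ 0.44844145 -0.15934488 -0.05048862] [-0.3 -0.3 -0.4 -0.8 -0.8 -0.7 -0.6 -0.3 -0.5 -1.3 -1.8 -0.4 -0.4 -0.6
 -0.4 -1. ]
latch [[0.53315951 0.00490014 0.2475    ]]
hend [[ 0.43857872 -0.33359958  0.037     ]
 [ 0.44343878 -0.24300598  0.037     ]]
lever grip ends [[0.6846083  0.17581716 0.315     ]
 [0.63665073 0.17517676 0.315     ]]
flask [[ 0.73079605 -0.11393315  0.17      ]] cup [[ 0.69644041 -0.01318967  0.075     ]]
[[-0.925  0.379 -0.001]
 [ 0.379  0.925 -0.001]
 [ 0.    -0.002 -1.   ]]
```

```bash
cat > plan.py <<'E'
from h import *
# target rotation: tool x = +Y rotated by yaw (world z), then tilt about tool y (jaw axis)
def rot(yaw,tilt=0):
    M=np.array([[0,1,0],[1,0,0],[0,0,-1]],float)  # cols: x=+Y, y=+X, z=-Z
    return R.from_euler('z',yaw)*R.from_matrix(M)*R.from_euler('y',tilt)
def plan(wps,start=None):
    """wps: list of (pos, R, nrows)"""
    if start is None:
        s=arm.state(); p=np.array(s['tool_pos']); r=R.from_quat(s['tool_rot'])
    else: p,r=start
    L=[];D=[]
    for q,rt,n in wps:
        q=np.array(q,float)
        dr=(r.inv()*rt).as_rotvec(); dl=(q-p)/n
        for i in range(n):
            l=np.round(r.inv().apply(q-p)/(n-i)*100,2); d=np.round((r.inv()*rt).as_rotvec()/(n-i),3)
            p=p+r.apply(l/100); r=r*R.from_rotvec(d); L.append(l.tolist()); D.append(d.tolist())
    for i in range(0,len(L),8):
        print('linear',L[i:i+8]); print('dr',D[i:i+8])
    print('end',p.round(4),(rt.inv()*r).as_rotvec().round(3))
E
python3 - <<'E'
from plan import *
r0=R.from_quat(arm.state()['tool_rot']); r1=rot(-.05)
print((r0.inv()*r1).as_rotvec())
plan([((.30,.46,.37),R.from_quat(arm.state()['tool_rot'])*R.from_rotvec([0,0,.5]),4),((.44,-.32,.25),r1,22)])
E
```

```text
[-1.49302091e-03  7.90623865e-04  1.23202722e+00]
linear [[-2.58, -2.13, -2.86], [-2.83, -1.8, -2.86], [-3.03, -1.43, -2.87], [-3.19, -1.04, -2.86], [-3.15, -1.74, 0.55], [-3.21, -1.64, 0.55], [-3.26, -1.53, 0.55], [-3.31, -1.42, 0.55]]
dr [[-0.0, 0.0, 0.125], [-0.0, 0.0, 0.125], [0.0, -0.0, 0.125], [0.0, 0.0, 0.125], [-0.0, 0.0, 0.033], [-0.0, 0.0, 0.033], [-0.0, 0.0, 0.033], [-0.0, 0.0, 0.033]]
linear [[-3.35, -1.31, 0.55], [-3.4, -1.2, 0.55], [-3.43, -1.09, 0.55], [-3.47, -0.97, 0.55], [-3.5, -0.86, 0.55], [-3.52, -0.74, 0.55], [-3.55, -0.62, 0.55], [-3.57, -0.5, 0.55]]
dr [[-0.0, 0.0, 0.033], [-0.0, 0.0, 0.033], [-0.0, 0.0, 0.033], [-0.0, 0.0, 0.033], [-0.0, 0.0, 0.033], [-0.0, 0.0, 0.033], [-0.0, 0.0, 0.034], [-0.0, 0.0, 0.033]]
linear [[-3.58, -0.39, 0.55], [-3.59, -0.26, 0.55], [-3.6, -0.14, 0.55], [-3.6, -0.02, 0.55], [-3.6, 0.1, 0.55], [-3.59, 0.22, 0.55], [-3.59, 0.34, 0.55], [-3.57, 0.46, 0.55]]
dr [[-0.0, 0.0, 0.034], [-0.0, 0.0, 0.033], [-0.0, 0.0, 0.034], [-0.0, 0.0, 0.033], [-0.0, 0.0, 0.034], [-0.0, 0.0, 0.033], [-0.0, 0.0, 0.034], [-0.0, 0.0, 0.033]]
linear [[-3.55, 0.57, 0.55], [-3.54, 0.69, 0.54]]
dr [[-0.0, 0.001, 0.034], [-0.001, 0.0, 0.033]]
end [ 0.44 -0.32  0.25] [-0. -0. -0.]
```

>>> apply_moves(linear=[[0,0,-2],[0,0,-2],[0,0,-2],[0,0,-2],[0,0,-2],[0,0,-2],[-2,1,0],[-2.5,1,0]], dr=[[0,0,0.123],[0,0,0.123],[0,0,0.123],[0,0,0.123],[0,0,0.123],[0,0,0.123],[0,0,0.123],[0,0,0.123]], fingers=[-1,-1,-1,-1,-1,-1,-1,-1])

```text
time_s: 0.82
tool_pos: [0.2718, 0.5449, 0.378]
tool_rot: [0.635, 0.772, 0.002, -0.0]
force: [0.1, -0.5, -0.4]
finger_gap: 0.0856
```

```bash
python3 - <<'E'
from plan import *
s=arm.state();print(s['time_s'],s['tool_pos'])
plan([((.35,.42,.38),rot(-.05),3),((.44,-.33,.24),rot(-.05),21)])
E
```

```text
0.8167 [0.27184731 0.54493328 0.37798305]
linear [[-4.59, 1.75, -0.07], [-4.43, 2.12, -0.07], [-4.24, 2.47, -0.07], [-3.55, 0.61, 0.67], [-3.54, 0.61, 0.67], [-3.55, 0.61, 0.67], [-3.54, 0.61, 0.67], [-3.55, 0.61, 0.67]]
dr [[0.001, -0.001, 0.082], [0.0, -0.001, 0.081], [0.001, -0.001, 0.082], [-0.0, 0.0, -0.0], [-0.0, 0.0, -0.0], [-0.0, 0.0, -0.0], [-0.0, 0.0, -0.0], [-0.0, 0.0, -0.0]]
linear [[-3.54, 0.61, 0.67], [-3.55, 0.61, 0.67], [-3.54, 0.61, 0.67], [-3.55, 0.61, 0.67], [-3.54, 0.61, 0.67], [-3.55, 0.61, 0.67], [-3.54, 0.61, 0.67], [-3.55, 0.61, 0.67]]
dr [[-0.0, 0.0, -0.0], [-0.0, 0.0, -0.0], [-0.0, 0.0, -0.0], [-0.0, 0.0, -0.0], [-0.0, 0.0, -0.0], [-0.0, 0.0, -0.0], [-0.0, 0.0, -0.0], [-0.0, 0.0, -0.0]]
linear [[-3.54, 0.61, 0.66], [-3.55, 0.6, 0.67], [-3.54, 0.61, 0.66], [-3.55, 0.6, 0.67], [-3.54, 0.61, 0.66], [-3.55, 0.6, 0.67], [-3.54, 0.61, 0.66], [-3.55, 0.6, 0.67]]
dr [[-0.0, 0.0, -0.0], [-0.0, 0.0, -0.0], [-0.0, 0.0, -0.0], [-0.0, 0.0, -0.0], [-0.0, 0.0, -0.0], [-0.0, 0.0, -0.0], [-0.0, 0.0, -0.0], [-0.0, 0.0, -0.0]]
end [ 0.44 -0.33  0.24] [ 0. -0.  0.]
```

>>> apply_moves(linear=[[-4,1.5,0],[-4,2,0],[-4,2,0],[-4,0.5,0],[-4,0.3,0],[-4,0.3,0],[-4,0.3,0],[-4,0.3,0]], dr=[[0,0,0.082],[0,0,0.082],[0,0,0.082],[0,0,0],[0,0,0],[0,0,0],[0,0,0],[0,0,0]], fingers=[-1,-1,-1,-1,-1,-1,-1,-1])

```text
time_s: 1.48
tool_pos: [0.3435, 0.2348, 0.3759]
tool_rot: [0.724, 0.69, -0.0, 0.0]
force: [0.6, -2.3, -0.2]
finger_gap: 0.0852
```

>>> apply_moves(linear=[[-4,0.3,0],[-4,0.3,0],[-4,0.3,0],[-4,0.3,0],[-4,0.5,0],[-4,0.5,0],[-4,1,0],[-4,1,0]], dr=[[0,0,0],[0,0,0],[0,0,0],[0,0,0],[0,0,0],[0,0,0],[0,0,0],[0,0,0]], fingers=[-1,-1,-1,-1,-1,-1,-1,-1])

```text
time_s: 2.15
tool_pos: [0.3701, -0.0871, 0.3764]
tool_rot: [0.724, 0.69, 0.0, 0.001]
force: [0.6, -0.5, -0.7]
finger_gap: 0.0856
```

```bash
python3 - <<'E'
from plan import *
s=arm.state();print(s['time_s'],s['tool_pos'],s['q'].round(2))
plan([((.44,-.33,.22),rot(-.05,0),8)])
plan([((.44,-.33,.22),rot(-.05,0.3),8)])
print(rot(0,.3).as_matrix().round(2))
E
```

```text
2.15 [ 0.37008552 -0.0871146   0.37643688] [-0.43 -0.61  1.95  0.    1.79 -0.38]
linear [[-2.99, 1.02, 1.96], [-2.99, 1.02, 1.96], [-2.99, 1.02, 1.96], [-2.99, 1.02, 1.96], [-2.99, 1.02, 1.96], [-2.99, 1.01, 1.95], [-2.99, 1.02, 1.96], [-2.98, 1.02, 1.95]]
dr [[0.0, 0.0, 0.0], [0.0, 0.0, 0.0], [0.0, 0.0, 0.0], [0.0, 0.0, 0.0], [0.0, 0.0, 0.0], [0.0, 0.0, 0.0], [0.001, 0.0, 0.001], [0.0, 0.0, 0.0]]
end [ 0.44 -0.33  0.22] [-0. -0. -0.]
linear [[-2.99, 1.02, 1.96], [-3.06, 1.02, 1.84], [-3.13, 1.02, 1.73], [-3.19, 1.02, 1.61], [-3.25, 1.02, 1.49], [-3.3, 1.01, 1.36], [-3.35, 1.02, 1.24], [-3.39, 1.02, 1.12]]
dr [[0.0, 0.038, 0.0], [0.0, 0.037, 0.0], [0.0, 0.038, 0.0], [0.0, 0.037, 0.0], [0.0, 0.038, 0.0], [0.0, 0.037, 0.001], [0.001, 0.038, 0.0], [0.0, 0.037, 0.001]]
end [ 0.44 -0.33  0.22] [-0. -0.  0.]
[[ 0.    1.    0.  ]
 [ 0.96  0.    0.3 ]
 [ 0.3   0.   -0.96]]
```

>>> apply_moves(linear=[[-3,1,2],[-3.1,1,1.8],[-3.1,1,1.7],[-3.2,1,1.6],[-3.3,1,1.5],[-3.3,1,1.4],[-3.4,1,1.2],[-3.4,1.1,1.1]], dr=[[0,0.038,0],[0,0.038,0],[0,0.037,0],[0,0.038,0],[0,0.037,0],[0,0.038,0],[0,0.037,0],[0,0.037,0]], fingers=[-1,-1,-1,-1,-0.6,-0.6,-0.6,-0.6])

```text
time_s: 2.82
tool_pos: [0.4398, -0.3308, 0.2185]
tool_rot: [0.716, 0.682, 0.109, -0.104]
force: [0.4, -0.1, 1.2]
finger_gap: 0.0684
```

```bash
python3 - <<'E'
from plan import *
s=arm.state();print(s['time_s'],s['tool_pos'],s['q'].round(2),s['finger_gap'])
im=imaging.capture("wrist"); c=cam("wrist"); np.savez("w1.npz",C=c[0])
cv2.imwrite("pics/w1.png",im[:,:,::-1])
yaw=-.05; ctr=np.array([.448,-.159])
print(proj(c,[(.44,-.319,.037)]))
E
```

```text
2.8167 [ 0.43981439 -0.33077228  0.21845474] [-0.87  0.02  1.73  0.2   1.62 -0.84] 0.06843647869924795
[[318.78189152 220.52647544]]
```

View pics/w1.png

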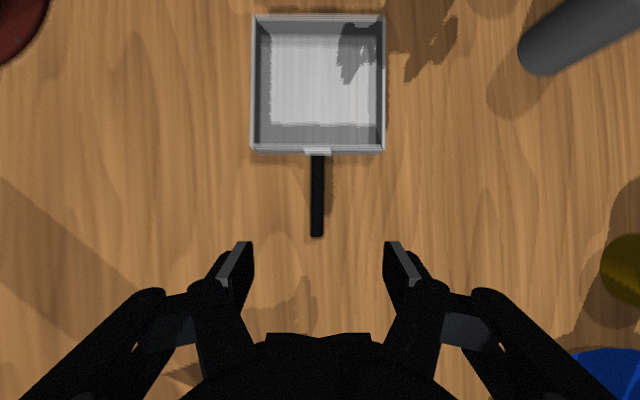

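```bash
python3 - <<'E'
from fit import *
c=cam("wrist")
print(unproj(c,[(317,235),(317.5,155)],.037))
Pn=.075; pr=np.array([[Pn,Pn,.04],[Pn,-Pn,.04],[-Pn,-Pn,.04],[-Pn,Pn,.04]])
print(*fit(pr,[(c,np.array([(385,14),(386,152),(250,152),(255,14)]))],[.45,-.16,0]))
E
```

```text
[[ 0.43727268 -0.33434474  0.037     ]
 [ 0.44237389 -0.24872096  0.037     ]]
[ 0.44802687 -0.17060699 -0.06235742] [ 3.6  0.7  2.7  0.1 -2.  -1.  -4.4  0.2]
```

```bash
python3 - <<'E'
from plan import *
plan([((.439,-.319,.038),rot(-.055,.3),7)])
E
```

```text
linear [[-0.53, 0.01, 2.41], [-0.53, 0.0, 2.41], [-0.53, 0.0, 2.41], [-0.53, -0.0, 2.4], [-0.52, -0.0, 2.41], [-0.52, -0.01, 2.41], [-0.52, -0.01, 2.4]]
dr [[-0.001, -0.001, -0.0], [-0.001, -0.001, -0.0], [-0.001, -0.001, -0.0], [-0.001, -0.001, -0.0], [-0.001, -0.001, -0.0], [-0.002, -0.002, -0.0], [-0.001, -0.001, -0.0]]
end [ 0.439 -0.319  0.038] [0. 0. 0.]
```

>>> apply_moves(linear=[[-0.53,0,2.4],[-0.53,0,2.4],[-0.53,0,2.4],[-0.53,0,2.4],[-0.53,0,2.4],[-0.53,0,2.4],[-0.5,0,2.4],[0,0,0]], dr=[[0,0,0],[0,0,0],[0,0,0],[0,0,0],[0,0,0],[0,0,0],[0,0,0],[0,0,0]], fingers=[-0.6,-0.6,-0.6,-0.6,-0.6,-0.6,-0.6,0.3], newtons=40)

```text
time_s: 3.53
tool_pos: [0.4377, -0.3111, 0.0432]
tool_rot: [0.716, 0.682, 0.108, -0.108]
force: [-1.0, 1.3, -0.5]
finger_gap: 0.0578
```

>>> apply_moves(linear=[[0,0,0],[0,0,0],[0,0,0],[0,0,0],[0,0,0]], dr=[[0,0,0],[0,0,0],[0,0,0],[0,0,0],[0,0,0]], fingers=[1,1,1,1,1], newtons=40)

```text
time_s: 3.95
tool_pos: [0.4416, -0.316, 0.0506]
tool_rot: [0.716, 0.683, 0.108, -0.101]
force: [-1.3, -0.9, 3.0]
finger_gap: 0.0144
```

```bash
python3 - <<'E'
from plan import *
s=arm.state();print(s['time_s'],s['tool_pos'],s['q'].round(2),s['finger_gap'],s['force'])
im=imaging.capture("top"); crop(im,340,160,500,300,4,"pics/t1.png")
E
```

```text
3.95 [ 0.44163269 -0.31604213  0.05063046] [-0.86  0.19  1.85  0.21  1.32 -0.88] 0.014417959565276552 [-1.29809156 -0.94433504  3.03871863]
```

View pics/t1.png

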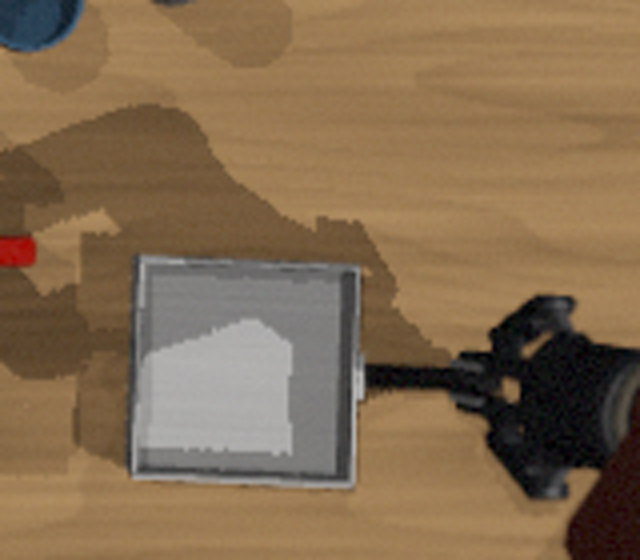

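```bash
python3 - <<'E'
from plan import *
im=imaging.capture("wrist"); cv2.imwrite("pics/w2.png",im[:,:,::-1])
im=imaging.capture("scene"); crop(im,150,130,310,250,5,"pics/s2.png")
s=arm.state();print(s['time_s'],s['tool_pos'],s['q'].round(3),s['finger_gap'],s['force'],s['joint_torque'].round(2))
E
```

```text
4.1 [ 0.4416229  -0.31618727  0.05025213] [-0.856  0.194  1.849  0.212  1.32  -0.884] 0.014872938435114447 [-0.80500461 -3.15338915  5.85106842] [  1.36 -35.62 -26.65   0.86   0.84   0.14]
```

View pics/w2.png

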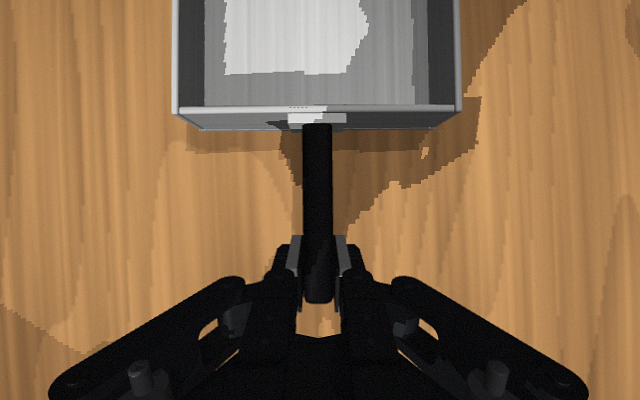

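View pics/s2.png

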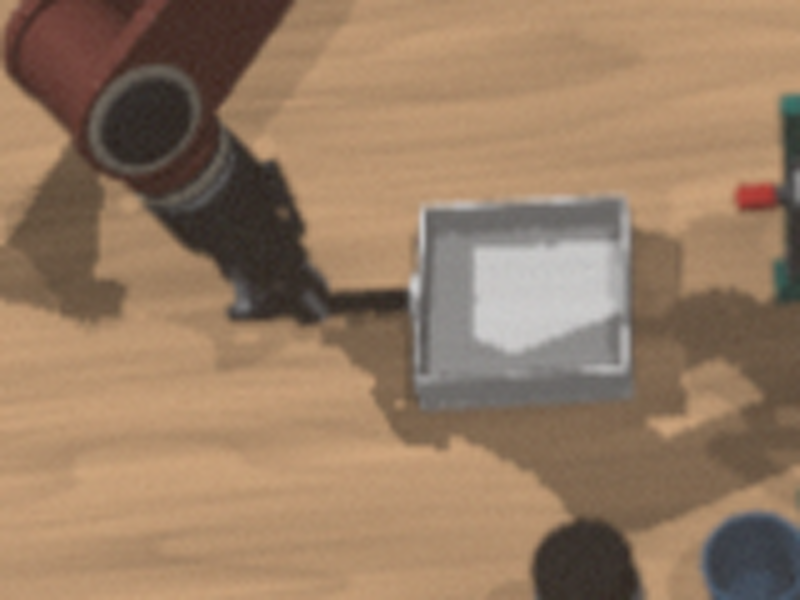

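```bash
python3 - <<'E'
from plan import *
s=arm.state(); p=s['tool_pos']; r=R.from_quat(s['tool_rot'])
P0=np.array([.448,-.159,0]); Y0=R.from_euler('z',-.052)
off=Y0.inv().apply(p-P0); ro=Y0.inv()*r
def tgt(x,y,yaw,dz=0):
    Y=R.from_euler('z',yaw); return Y.apply(off)+[x,y,dz], Y*ro
b=np.array([.5322,.112]); yb=.018
def inb(y): return b[0]-np.sin(yb)*y, b[1]+y*np.cos(yb)
a=tgt(*inb(-.18),yb); h=tgt(*inb(-.03),yb)
plan([(a[0],a[1],8),(h[0],h[1],8)])
print(a[0],h[0],off)
E
```

```text
linear [[1.14, 1.17, 0.35], [1.13, 1.19, 0.35], [1.12, 1.19, 0.35], [1.11, 1.21, 0.34], [1.1, 1.21, 0.34], [1.1, 1.23, 0.34], [1.08, 1.23, 0.33], [1.08, 1.25, 0.33]]
dr [[0.003, 0.0, -0.008], [0.002, 0.0, -0.008], [0.003, 0.0, -0.008], [0.002, 0.0, -0.009], [0.003, 0.0, -0.008], [0.002, 0.0, -0.009], [0.003, 0.0, -0.008], [0.002, 0.0, -0.009]]
linear [[1.79, 0.01, 0.55], [1.79, 0.01, 0.55], [1.79, 0.01, 0.55], [1.79, 0.01, 0.55], [1.8, 0.0, 0.55], [1.79, 0.01, 0.55], [1.8, 0.0, 0.54], [1.79, 0.01, 0.55]]
dr [[0.0, 0.0, 0.0], [0.0, 0.0, 0.0], [0.0, 0.0, 0.0], [0.0, 0.0, 0.0], [0.0, 0.0, 0.0], [0.0, 0.0, 0.0], [0.0, 0.0, 0.0], [0.0, 0.0, 0.0]]
end [ 0.5374 -0.0753  0.0502] [-0. -0. -0.]
[ 0.54007246 -0.22521919  0.05025213] [ 0.53737261 -0.07524349  0.05025213] [ 0.00180157 -0.15730626  0.05025213]
```

>>> apply_moves(linear=[[1.1,1.2,0.3],[1.1,1.2,0.3],[1.1,1.2,0.34],[1.1,1.2,0.34],[1.1,1.2,0.34],[1.1,1.2,0.34],[1.1,1.2,0.34],[1.1,1.2,0.34]], dr=[[0.003,0,-0.008],[0.002,0,-0.008],[0.003,0,-0.008],[0.002,0,-0.009],[0.003,0,-0.008],[0.002,0,-0.009],[0.003,0,-0.008],[0.002,0,-0.009]], fingers=[1,1,1,1,1,1,1,1])

```text
time_s: 4.77
tool_pos: [0.5389, -0.2251, 0.0503]
tool_rot: [0.691, 0.707, 0.104, -0.106]
force: [-2.5, -2.7, 4.6]
finger_gap: 0.0144
```

>>> apply_moves(linear=[[0,0,0],[0,0,0]], dr=[[0,0,0],[0,0,0]], fingers=[1,1])

```text
time_s: 4.93
tool_pos: [0.5393, -0.2238, 0.0498]
tool_rot: [0.691, 0.707, 0.106, -0.106]
force: [2.8, 2.2, 3.8]
finger_gap: 0.0146
```

```bash
python3 - <<'E'
from plan import *
s=arm.state();print(s['time_s'],s['tool_pos'],s['q'].round(3),s['finger_gap'],s['force'],s['wrist_torque'])
im=imaging.capture("top"); crop(im,240,130,440,280,4,"pics/t3.png")
E
```

```text
4.9333 [ 0.53929344 -0.2238485   0.04982749] [-0.626  0.26   1.772  0.25   1.301 -0.738] 0.01456419578318413 [2.75103574 2.16493421 3.84590153] [ 0.50967958 -0.39308824 -0.28940131]
```

View pics/t3.png

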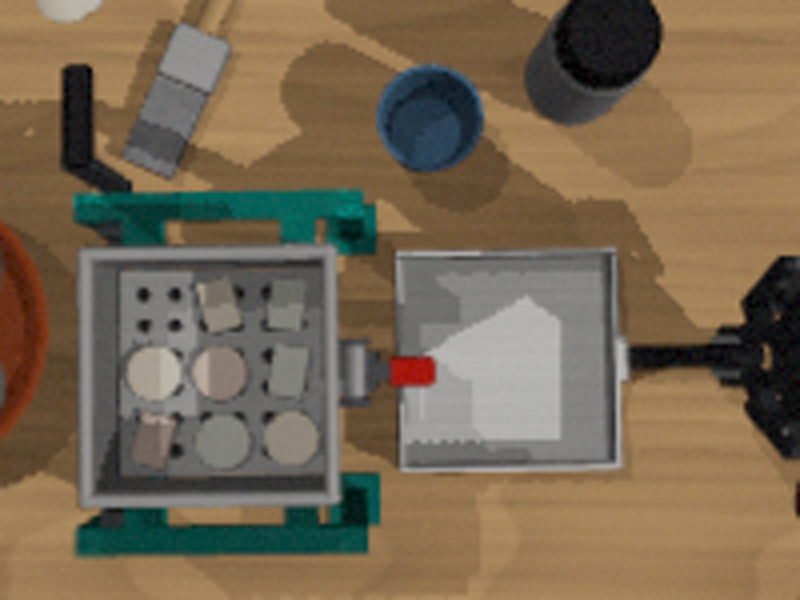

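```bash
python3 - <<'E'
from fit import *
t=cam("top"); Pn=.075; pr=np.array([[Pn,Pn,.04],[Pn,-Pn,.04],[-Pn,-Pn,.04],[-Pn,Pn,.04]])
print(*fit(pr,[(t,full([(396,252),(616,249),(621,467),(401,469)],240,130,4))],[.5,0,0]))
# stand feet/legs: front legs top outer corners
b=np.array([.531,.112]); 
for yb in(.018,):
    r=R.from_euler('z',yb)
    pts=r.apply(np.array([[.103,-.083,.21],[-.103,-.083,.21],[.103,.083,.21],[-.103,.083,.21],[0,-.121,.2475]]))+[b[0],b[1],0]
    print((proj(t,pts)-[240,130])*4)
E
```

```text
[ 0.53716339 -0.06828645  0.01908488] [ 0.  -0.4  0.1 -0.5  0.2  0.4 -0.3  0.6]
[[362.67180207 187.59304933]
 [367.9855753  552.39124633]
 [ 72.31547016 192.13683987]
 [ 74.30456129 555.11937028]
 [436.24156683 369.60049942]]
```

>>> apply_moves(linear=[[1.79,-0.1,0.54],[1.79,-0.1,0.55],[1.79,-0.1,0.54],[1.79,0,0.55],[1.79,0,0.54],[1.79,0,0.55],[1.79,0,0.54],[1.79,0,0.55]], dr=[[0,0,0],[0,0,0],[0,0,0],[0,0,0],[0,0,0],[0,0,0],[0,0,0],[0,0,0]], fingers=[1,1,1,1,1,1,1,1])

```text
time_s: 5.65
tool_pos: [0.5322, -0.0766, 0.0506]
tool_rot: [0.692, 0.707, 0.104, -0.105]
force: [0.1, -3.8, 4.2]
finger_gap: 0.0144
```

>>> apply_moves(linear=[[0.3,0,0.1],[0.3,0,0.1],[0.2,0,0.06],[0,0,0]], dr=[[0,0,0],[0,0,0],[0,0,0],[0,0,0]], fingers=[1,1,1,1])

```text
time_s: 5.98
tool_pos: [0.532, -0.0682, 0.0503]
tool_rot: [0.692, 0.707, 0.104, -0.105]
force: [1.3, -2.7, 4.3]
finger_gap: 0.0143
```

```bash
python3 - <<'E'
from plan import *
s=arm.state();print(s['time_s'],s['tool_pos'],s['q'].round(3),s['finger_gap'],s['force'],s['wrist_torque'])
im=imaging.capture("top"); crop(im,240,130,440,280,4,"pics/t4.png")
im=imaging.capture("scene"); crop(im,220,120,400,255,4,"pics/s4.png")
E
```

```text
5.9833 [ 0.53203587 -0.06821763  0.05031706] [-0.397  0.12   1.933  0.29   1.225 -0.536] 0.014315614486716997 [ 1.34264906 -2.73971451  4.29020804] [-0.17451834 -0.03977133  0.03275989]
```

View pics/t4.png

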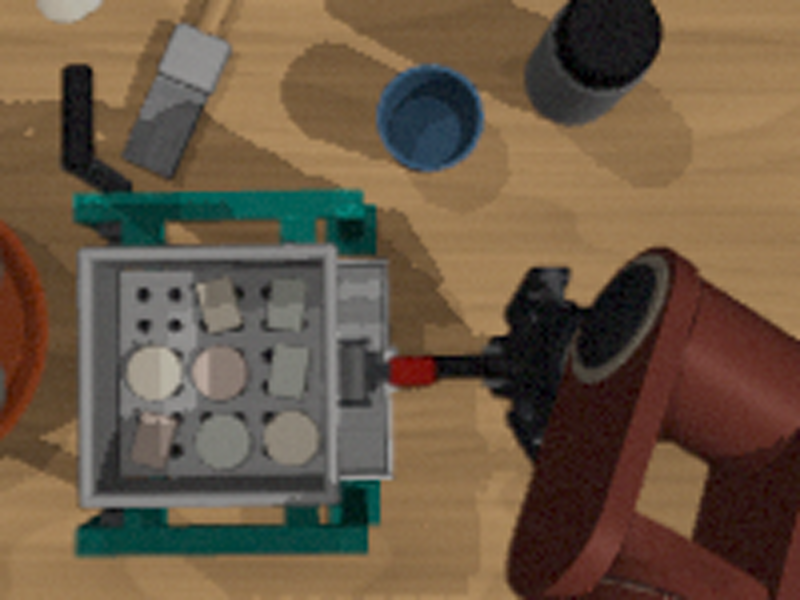

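View pics/s4.png

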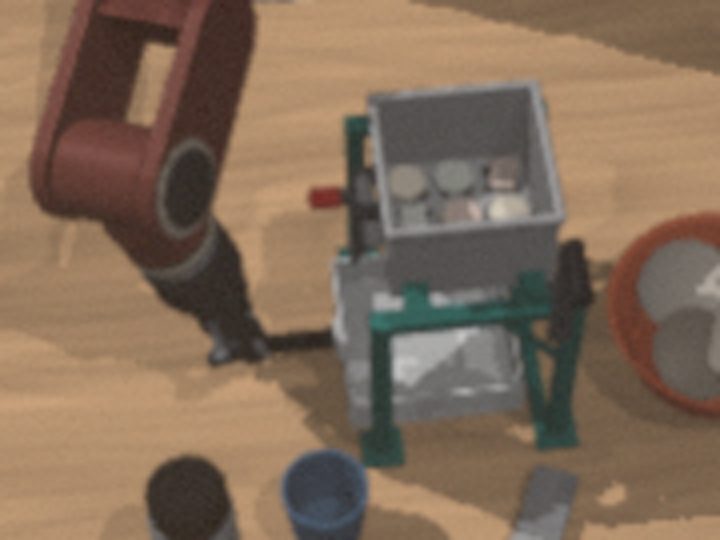

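>>> apply_moves(linear=[[0.2,0,0.06],[0.2,0,0.06],[0.2,0,0.06],[0,0,0]], dr=[[0,0,0],[0,0,0],[0,0,0],[0,0,0]], fingers=[1,1,1,1])

```text
time_s: 6.42
tool_pos: [0.5321, -0.0634, 0.0504]
tool_rot: [0.692, 0.707, 0.103, -0.104]
force: [-1.2, -9.1, 5.1]
finger_gap: 0.0149
```

>>> apply_moves(linear=[[0.2,0,0.06],[0.2,0,0.06],[0,0,0]], dr=[[0,0,0],[0,0,0],[0,0,0]], fingers=[1,1,1])

```text
time_s: 6.67
tool_pos: [0.5321, -0.0631, 0.0504]
tool_rot: [0.692, 0.708, 0.1, -0.101]
force: [-3.9, -21.8, 6.3]
finger_gap: 0.0146
```

>>> apply_moves(linear=[[-0.3,0,-0.1],[0,0,0],[0,0,0],[0,0,0],[0,0,-2],[0,0,-3.5],[0,0,-3.5],[0,0,-3.5]], dr=[[0,0,0],[0,0,0],[0,0,0],[0,0,0],[0,0,0],[0,0,0],[0,0,0],[0,0,0]], fingers=[1,-0.2,-0.2,-0.2,-0.2,-0.2,-0.2,-0.2])

```text
time_s: 7.33
tool_pos: [0.5313, -0.0957, 0.1693]
tool_rot: [0.691, 0.707, 0.104, -0.108]
force: [0.8, -0.9, 0.4]
finger_gap: 0.0512
```

```bash
python3 - <<'E'
from fit import *
s=arm.state();print(s['time_s'],s['tool_pos'],s['q'].round(3),s['finger_gap'],s['force'])
im=imaging.capture("top"); crop(im,240,130,440,280,4,"pics/t5.png")
from plan import plan,rot
rt=rot(.018,.3); z=rt.as_matrix()[:,2]; g=np.array([.5325,.001,.242])
plan([((.5325,-.075,.34),rt,6),(g-.006*z-.07*z,rt,3),(g-.006*z,rt,4)])
E
```

```text
7.3333 [ 0.53129783 -0.09572615  0.1693107 ] [-0.443 -0.019  1.855  0.269  1.451 -0.518] 0.05117105599330653 [ 0.75557095 -0.85729753  0.43081278]
linear [[1.17, -0.01, -2.47], [1.17, -0.02, -2.47], [1.17, -0.02, -2.47], [1.18, -0.03, -2.47], [1.18, -0.03, -2.46], [1.18, -0.04, -2.47], [1.45, 0.05, 1.34], [1.45, 0.04, 1.34]]
dr [[0.001, 0.001, 0.001], [0.002, 0.001, 0.001], [0.001, 0.001, 0.001], [0.002, 0.001, 0.001], [0.001, 0.0, 0.001], [0.002, 0.001, 0.001], [-0.0, -0.0, 0.0], [-0.0, -0.0, 0.0]]
linear [[1.46, 0.05, 1.33], [-0.0, 0.0, 1.75], [-0.0, 0.0, 1.75], [-0.0, 0.0, 1.75], [-0.0, 0.0, 1.75]]
dr [[-0.0, -0.0, 0.0], [-0.0, -0.0, 0.0], [-0.0, -0.0, 0.0], [-0.0, -0.0, 0.0], [-0.0, -0.0, 0.0]]
end [ 0.5325 -0.0007  0.2478] [ 0.  0. -0.]
```

View pics/t5.png

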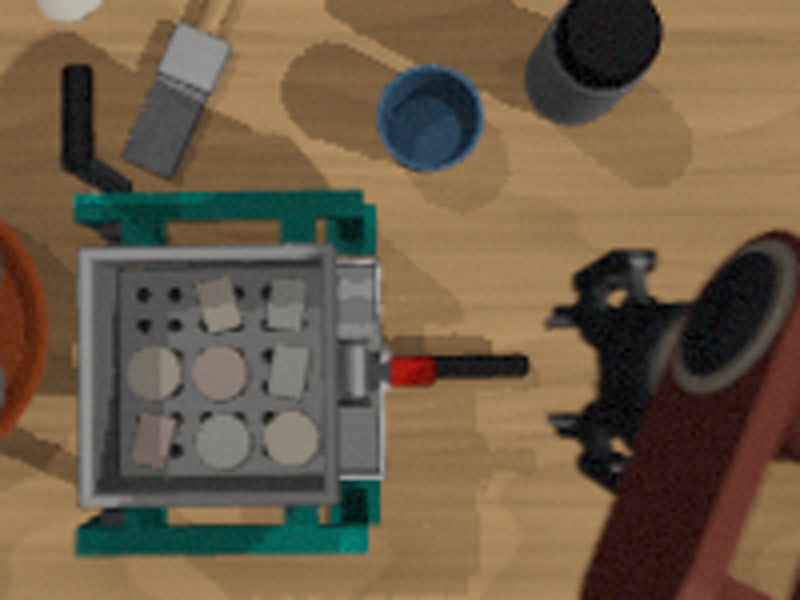

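>>> apply_moves(linear=[[1.2,0,-2.5],[1.2,0,-2.5],[1.2,0,-2.5],[1.2,0,-2.5],[1.2,0,-2.4],[1.2,0,-2.4],[2.2,0,2],[2.2,0,2]], dr=[[0,0,0],[0,0,0],[0,0,0],[0,0,0],[0,0,0],[0,0,0],[0,0,0],[0,0,0]], fingers=[-0.2,-0.2,-0.2,-0.2,-0.2,-0.2,-0.2,-0.2])

```text
time_s: 8.05
tool_pos: [0.5318, -0.0174, 0.3093]
tool_rot: [0.692, 0.707, 0.106, -0.104]
force: [0.7, 0.1, -0.3]
finger_gap: 0.051
```

>>> apply_moves(linear=[[0,0,0]], dr=[[0,0,0]], fingers=[-0.2])

```text
time_s: 8.13
tool_pos: [0.5291, -0.0137, 0.3039]
tool_rot: [0.69, 0.708, 0.104, -0.109]
force: [-0.3, 0.0, -0.4]
finger_gap: 0.0512
```

```bash
python3 - <<'E'
from fit import *
s=arm.state();print(s['time_s'],s['tool_pos'],s['q'].round(3),s['finger_gap'],s['force'])
im=imaging.capture("wrist"); cv2.imwrite("pics/w6.png",im[:,:,::-1])
c=cam("wrist"); g=np.array([.5325,.001,.242])
print(proj(c,[g,g+[0,-.011,.0055],g+[0,.013,.0055]]))
print(unproj(cam("top"),full([(383,370)],240,130,4),.04))
from plan import plan,rot
rt=rot(.018,.3); z=rt.as_matrix()[:,2]
plan([(g-.006*z,rt,4)])
E
```

```text
8.1333 [ 0.52905874 -0.01371379  0.30390045] [-0.305 -0.172  1.768  0.286  1.646 -0.323] 0.0511839099280553 [-0.30109382  0.04644862 -0.42965921]
[[322.6655605  229.42225333]
 [322.36718009 246.82875795]
 [323.27045372 210.70379583]]
[[0.5291805  0.01678484 0.04      ]]
linear [[-0.08, 0.09, 1.46], [-0.08, 0.09, 1.46], [-0.07, 0.09, 1.46], [-0.08, 0.1, 1.46]]
dr [[-0.001, -0.0, 0.002], [-0.001, -0.0, 0.001], [-0.002, -0.001, 0.002], [-0.001, -0.0, 0.001]]
end [ 0.5326 -0.0008  0.2477] [ 0.  0. -0.]
```

View pics/w6.png

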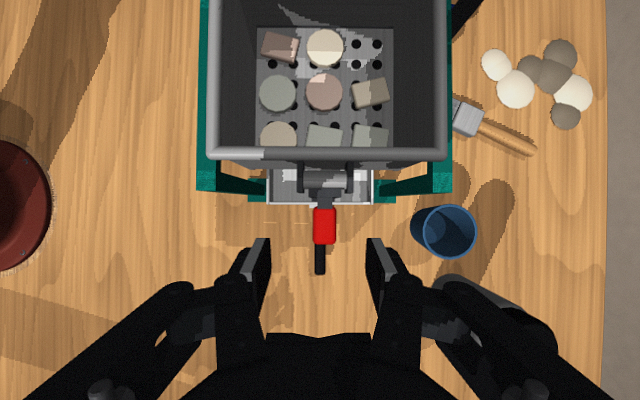

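>>> apply_moves(linear=[[-0.05,0.1,1.45],[-0.05,0.1,1.45],[-0.05,0.1,1.45],[-0.05,0.1,1.45],[0,0,0]], dr=[[0,0,0],[0,0,0],[0,0,0],[0,0,0],[0,0,0]], fingers=[-0.2,-0.2,-0.2,-0.2,-0.2])

```text
time_s: 8.6
tool_pos: [0.5326, -0.0017, 0.2469]
tool_rot: [0.692, 0.707, 0.103, -0.109]
force: [-0.5, 0.7, 0.6]
finger_gap: 0.0513
```

>>> apply_moves(linear=[[0,0,0],[0,0,0],[0,0,0],[0,0,0],[0,0,0]], dr=[[0,0,0],[0,0,0],[0,0,0],[0,0,0],[0,0,0]], fingers=[1,1,1,1,1], newtons=30)

```text
time_s: 9.02
tool_pos: [0.5331, -0.0027, 0.2521]
tool_rot: [0.691, 0.707, 0.103, -0.108]
force: [-8.0, -2.7, 4.0]
finger_gap: 0.0151
```

```bash
python3 - <<'E'
from fit import *
s=arm.state();print(s['time_s'],s['tool_pos'],s['q'].round(3),s['finger_gap'],s['force'])
im=imaging.capture("wrist"); cv2.imwrite("pics/w7.png",im[:,:,::-1])
E
```

```text
9.0167 [ 0.53305281 -0.00273707  0.25207453] [-0.282 -0.139  1.824  0.284  1.552 -0.323] 0.015093489847768456 [-8.0337596  -2.65929343  3.99875489]
```

View pics/w7.png

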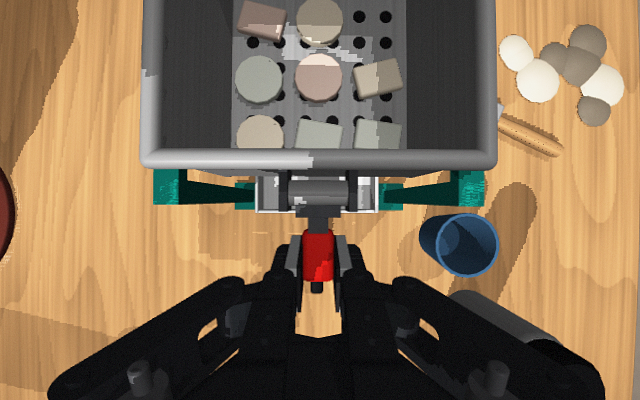

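>>> apply_moves(linear=[[0.15,0,-0.48],[0.15,0,-0.48],[0.18,0,-0.48],[0.25,0,-0.45],[0,0,0],[0,0,0]], dr=[[0,0,0],[0,0,0],[0,0,0],[0,0,0],[0,0,0],[0,0,0]], fingers=[1,1,1,1,1,1])

```text
time_s: 9.57
tool_pos: [0.533, 0.0002, 0.2702]
tool_rot: [0.691, 0.707, 0.104, -0.109]
force: [-5.5, 3.9, -9.8]
finger_gap: 0.0151
```

```bash
python3 - <<'E'
from fit import *
s=arm.state();print(s['time_s'],s['tool_pos'],s['q'].round(3),s['finger_gap'],s['force'])
im=imaging.capture("wrist"); cv2.imwrite("pics/w8.png",im[:,:,::-1])
im=imaging.capture("scene"); crop(im,220,120,400,255,4,"pics/s8.png")
E
```

```text
9.5667 [5.32954679e-01 2.35313383e-04 2.70158945e-01] [-0.277 -0.151  1.805  0.287  1.582 -0.311] 0.01505270599109141 [-5.46688922  3.87894353 -9.82151225]
```

View pics/w8.png

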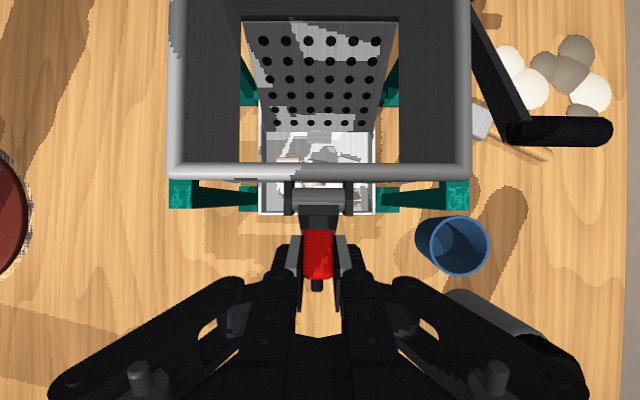

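View pics/s8.png

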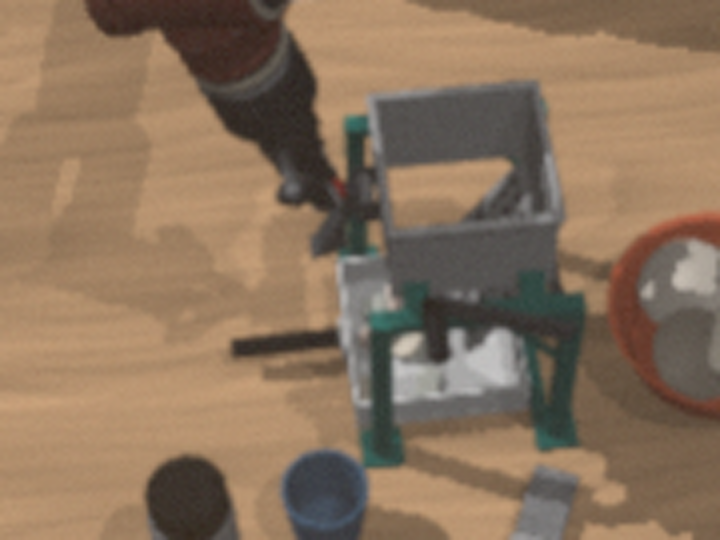

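>>> apply_moves(linear=[[-0.2,0,0.45],[-0.18,0,0.48],[-0.15,0,0.48],[0,0,0],[0,0,0],[0,0,0],[0,0,-2],[0,0,-3]], dr=[[0,0,0],[0,0,0],[0,0,0],[0,0,0],[0,0,0],[0,0,0],[0,0,0],[0,0,0]], fingers=[1,1,1,-0.2,-0.2,-0.2,-0.2,-0.2])

```text
time_s: 10.33
tool_pos: [0.5338, -0.0157, 0.3024]
tool_rot: [0.691, 0.707, 0.104, -0.108]
force: [0.3, -0.3, -0.4]
finger_gap: 0.0513
```

>>> apply_moves(linear=[[0,0,-4],[0,0,-4],[0,0,-4],[0,0,0]], dr=[[0,0,0],[0,0,0],[0,0,0],[0,0,0]], fingers=[-0.2,-0.2,-0.2,-0.2])

```text
time_s: 10.67
tool_pos: [0.5375, -0.0537, 0.4299]
tool_rot: [0.691, 0.707, 0.109, -0.098]
force: [0.3, 0.1, 1.2]
finger_gap: 0.0511
```

```bash
python3 - <<'E'
from fit import *
s=arm.state();print(s['time_s'],s['tool_pos'],s['q'].round(3),s['finger_gap'],s['force'])
im=imaging.capture("wrist"); cv2.imwrite("pics/w9.png",im[:,:,::-1])
im=imaging.capture("top"); crop(im,240,130,440,280,4,"pics/t9.png")
E
```

```text
10.6667 [ 0.53747389 -0.05369563  0.42991992] [-0.37  -0.171  1.561  0.289  1.839 -0.328] 0.05110697638197455 [0.31663767 0.09968594 1.16118199]
```

View pics/w9.png

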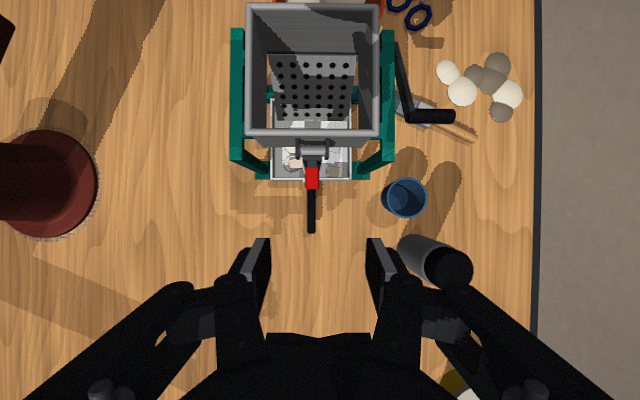

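View pics/t9.png

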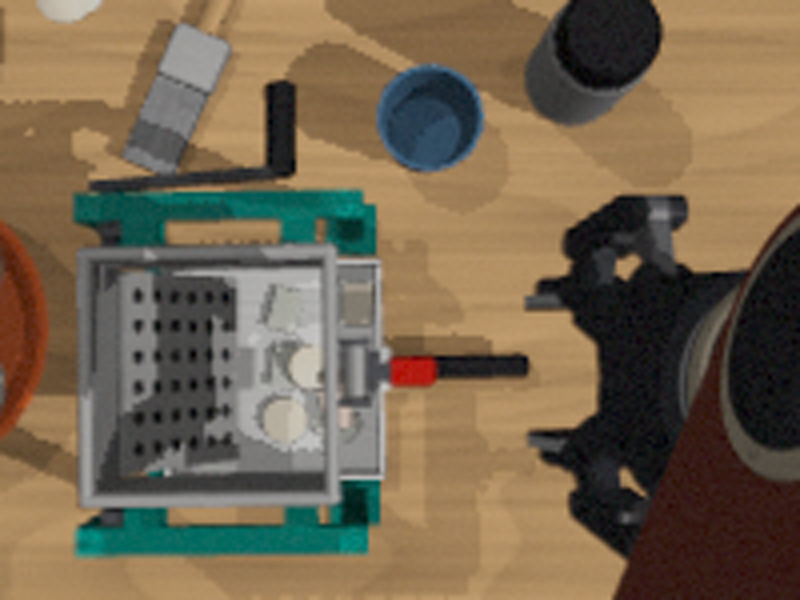

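```bash
python3 - <<'E'
from fit import *
from plan import plan,rot
t=cam("top"); print(unproj(t,full([(281,82),(281,172),(281,127)],240,130,4),.2575))
rt=rot(.018,.3)
plan([((.667,.005,.35),rt,5),((.667,.033,.255),rt,3)])
E
```

```text
[[0.68857388 0.07615616 0.2575    ]
 [0.6397988  0.07585307 0.2575    ]
 [0.66414693 0.07600405 0.2575    ]]
linear [[0.61, 2.63, 1.73], [0.62, 2.63, 1.73], [0.62, 2.62, 1.72], [0.62, 2.63, 1.72], [0.61, 2.63, 1.71], [-0.04, 0.02, 3.3], [-0.05, 0.02, 3.3], [-0.04, 0.01, 3.31]]
dr [[0.001, 0.001, 0.001], [0.001, 0.0, 0.001], [0.002, 0.001, 0.001], [0.001, 0.0, 0.001], [0.002, 0.001, 0.001], [-0.0, -0.0, 0.0], [-0.0, -0.0, 0.0], [-0.0, -0.0, 0.0]]
end [0.667 0.033 0.255] [ 0.  0. -0.]
```

Grip centre about (0.664, 0.076), as the geometry predicts.

>>> apply_moves(linear=[[0.6,2.6,1.7],[0.6,2.6,1.7],[0.6,2.6,1.7],[0.6,2.6,1.7],[0.6,2.6,1.7],[0,0,0],[0,0,0],[0,0,0]], dr=[[0,0,0],[0,0,0],[0,0,0],[0,0,0],[0,0,0],[0,0,0],[0,0,0],[0,0,0]], fingers=[1,1,1,1,1,1,1,1])

```text
time_s: 11.43
tool_pos: [0.6637, 0.0051, 0.3454]
tool_rot: [0.691, 0.707, 0.104, -0.107]
force: [0.1, 0.1, 1.3]
finger_gap: -0.0001
```

>>> apply_moves(linear=[[0,0,2.4],[0,0,2.4],[0,0,2.4],[0,0,2.4],[0,0,0]], dr=[[0,0,0],[0,0,0],[0,0,0],[0,0,0],[0,0,0]], fingers=[1,1,1,1,1])

```text
time_s: 11.85
tool_pos: [0.6606, 0.0339, 0.25]
tool_rot: [0.692, 0.707, 0.103, -0.11]
force: [-1.3, 0.2, -1.2]
finger_gap: -0.0003
```

```bash
python3 - <<'E'
from fit import *
s=arm.state();print(s['time_s'],s['tool_pos'],s['q'].round(3),s['finger_gap'],s['force'])
im=imaging.capture("wrist"); cv2.imwrite("pics/w10.png",im[:,:,::-1])
im=imaging.capture("top"); crop(im,240,130,440,280,4,"pics/t10.png")
# arc: TCP keeps offset from grip
b=np.array([.5305,.111,0]);r=R.from_euler('z',.018)
from plan import plan,rot
E
```

```text
11.85 [0.66061954 0.03393495 0.24997599] [-0.174  0.157  1.531  0.294  1.523 -0.22 ] -0.0002786236110381025 [-1.3396706   0.21251058 -1.21325489]
```

View pics/w10.png

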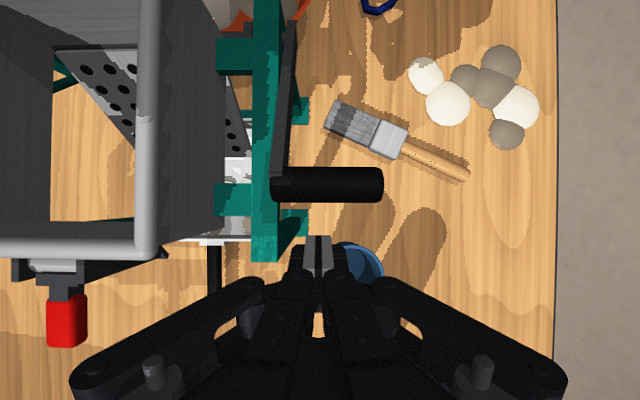

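View pics/t10.png

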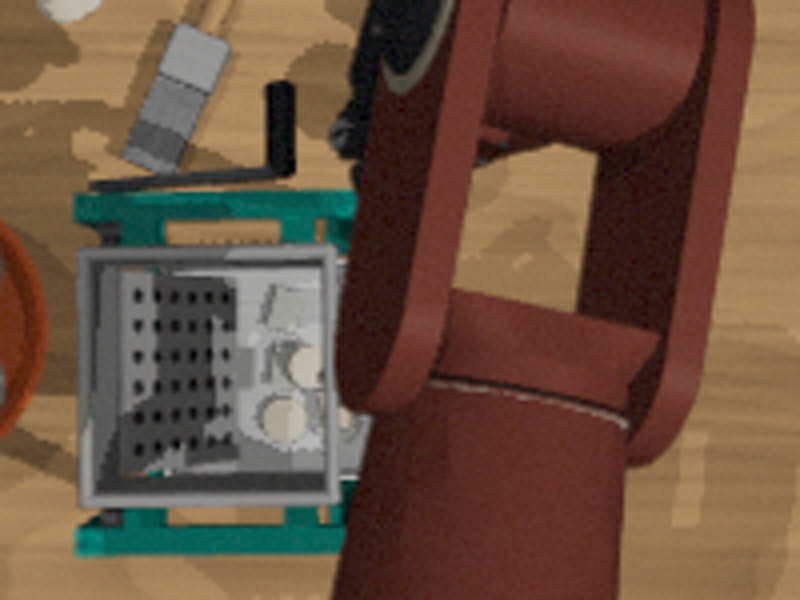

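```bash
python3 - <<'E'
from fit import *
from plan import plan
s=arm.state(); rt=R.from_quat(s['tool_rot'])
w=[]
for phi in [1.05,.93,.81,.69,.57,.45,.33,.21,.12,.05,0,-.04]:
    w.append(((.663,.1755-.115*np.sin(phi)-.0186+.002,.192+.115*np.cos(phi)-.0058),rt,1 if phi<1 else 2))
plan(w)
E
```

```text
linear [[1.08, 0.03, 0.95], [1.08, 0.03, 0.95], [1.06, 0.02, -0.88], [1.16, 0.02, -0.75], [1.24, 0.02, -0.6], [1.31, 0.03, -0.44], [1.35, 0.02, -0.29], [1.37, 0.03, -0.12]]
dr [[0.0, 0.0, 0.0], [0.0, 0.0, 0.0], [0.0, 0.0, 0.0], [0.0, 0.0, 0.0], [0.0, 0.0, 0.0], [0.0, 0.0, 0.0], [0.0, 0.0, 0.0], [0.0, 0.0, 0.0]]
linear [[1.38, 0.03, 0.04], [1.02, 0.02, 0.14], [0.79, 0.02, 0.17], [0.55, 0.01, 0.15], [0.44, 0.01, 0.15]]
dr [[0.0, 0.0, 0.0], [0.0, 0.0, 0.0], [0.0, 0.0, 0.0], [0.0, 0.0, 0.0], [0.0, 0.0, 0.0]]
end [0.663  0.1635 0.3011] [0. 0. 0.]
```

>>> apply_moves(linear=[[1.1,0,0.8],[1.1,0,0.8],[1.1,0,-0.88],[1.16,0,-0.75],[1.24,0,-0.6],[1.3,0,-0.44],[0,0,0]], dr=[[0,0,0],[0,0,0],[0,0,0],[0,0,0],[0,0,0],[0,0,0],[0,0,0]], fingers=[1,1,1,1,1,1,1])

```text
time_s: 12.53
tool_pos: [0.663, 0.0994, 0.2896]
tool_rot: [0.69, 0.708, 0.107, -0.105]
force: [-0.7, -1.6, 1.2]
finger_gap: -0.0003
```

```bash
python3 - <<'E'
from fit import *
s=arm.state();print(s['time_s'],s['tool_pos'],s['q'].round(3),s['finger_gap'],s['force'])
im=imaging.capture("wrist"); cv2.imwrite("pics/w11.png",im[:,:,::-1])
E
```

```text
12.5333 [0.66298422 0.09936227 0.28959049] [-0.076  0.131  1.493  0.3    1.544 -0.113] -0.00028217757995315407 [-0.65863493 -1.58139793  1.17411517]
```

View pics/w11.png

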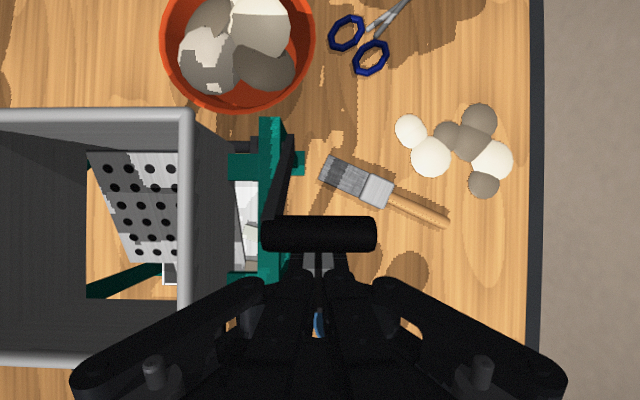

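>>> apply_moves(linear=[[1.3,0,-0.1],[1.37,0,0.1],[1.38,0,0.1],[1.0,0,0.2],[0.6,0,0.2],[0.5,0,0.15],[0,0,0]], dr=[[0,0,0],[0,0,0],[0,0,0],[0,0,0],[0,0,0],[0,0,0],[0,0,0]], fingers=[1,1,1,1,1,1,1])

```text
time_s: 13.17
tool_pos: [0.6605, 0.1591, 0.2971]
tool_rot: [0.691, 0.707, 0.105, -0.107]
force: [0.0, -0.4, -0.6]
finger_gap: -0.0001
```

```bash
python3 - <<'E'
from fit import *
s=arm.state();print(s['time_s'],s['tool_pos'],s['q'].round(3),s['finger_gap'],s['force'])
im=imaging.capture("wrist"); cv2.imwrite("pics/w12.png",im[:,:,::-1])
im=imaging.capture("top"); crop(im,240,130,440,280,4,"pics/t12.png")
E
```

```text
13.1667 [0.66051447 0.15907893 0.29713673] [ 0.014  0.136  1.475  0.301  1.534 -0.021] -8.054798158711771e-05 [ 0.02185122 -0.42350437 -0.55363431]
```

View pics/w12.png

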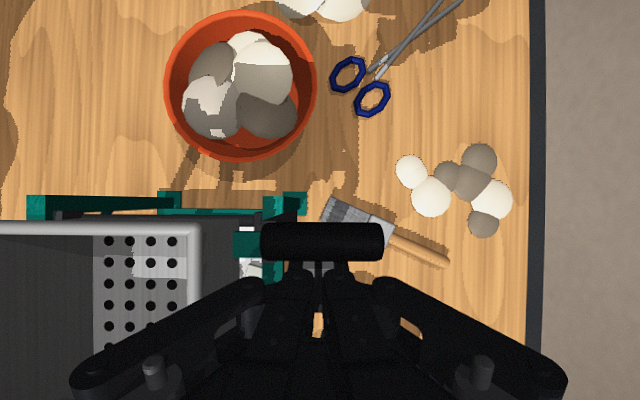

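View pics/t12.png

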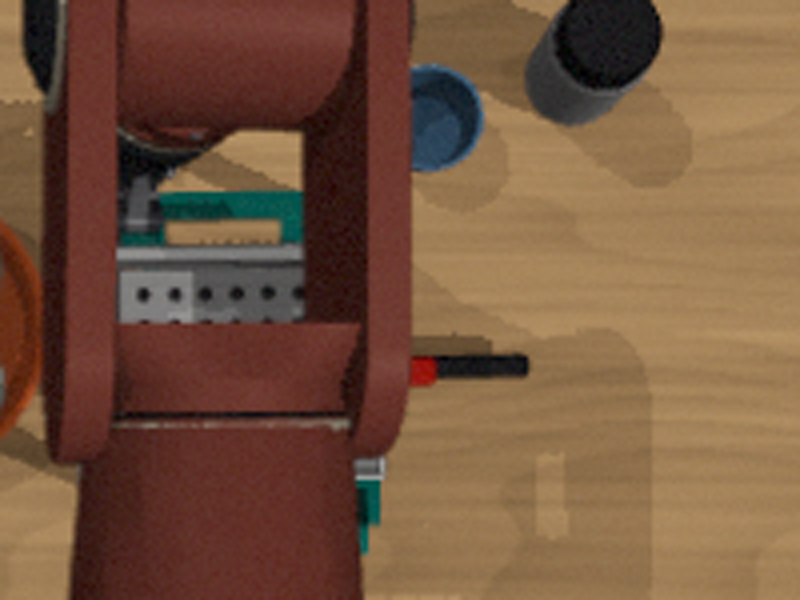

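>>> apply_moves(linear=[[0.3,0,0.09],[0.3,0,0.09],[0,0,0]], dr=[[0,0,0],[0,0,0],[0,0,0]], fingers=[1,1,1])

```text
time_s: 13.52
tool_pos: [0.6605, 0.1618, 0.2968]
tool_rot: [0.692, 0.707, 0.103, -0.105]
force: [-1.0, -8.4, 1.0]
finger_gap: 0.0002
```

>>> apply_moves(linear=[[0.2,0,0.06],[0.2,0,0.06],[0,0,0]], dr=[[0,0,0],[0,0,0],[0,0,0]], fingers=[1,1,1])

```text
time_s: 13.77
tool_pos: [0.6605, 0.1622, 0.2968]
tool_rot: [0.693, 0.706, 0.1, -0.103]
force: [-3.7, -20.7, 1.9]
finger_gap: -0.0002
```

>>> apply_moves(linear=[[-0.6,0,-0.2],[-1,0,-0.3],[-2,0,-0.6],[-2,0,-2],[-2,0,-3],[-3,0,-2],[-3,0,-2],[-3,0,-2]], dr=[[0,0,0],[0,0,0],[0,0,0],[0,0,0],[0,0,0],[0,0,0],[0,0,0],[0,0,0]], fingers=[1,1,1,1,1,1,1,1])

```text
time_s: 14.43
tool_pos: [0.6647, -0.0275, 0.3649]
tool_rot: [0.691, 0.707, 0.105, -0.107]
force: [0.6, -0.2, 0.3]
finger_gap: -0.0001
```

>>> apply_moves(linear=[[-4,0,0],[-4,0,0],[-4,0,0],[-4,0,0],[-4,0,0],[0,0,0]], dr=[[0,0,0],[0,0,0],[0,0,0],[0,0,0],[0,0,0],[0,0,0]], fingers=[1,1,1,1,1,1])

```text
time_s: 14.93
tool_pos: [0.6674, -0.2235, 0.3001]
tool_rot: [0.694, 0.704, 0.104, -0.108]
force: [-0.2, 0.4, -0.8]
finger_gap: -0.0002
```

```bash
python3 - <<'E'
from fit import *
s=arm.state();print(s['time_s'],s['tool_pos'],s['q'].round(3),s['finger_gap'],s['force'])
im=imaging.capture("wrist"); cv2.imwrite("pics/w13.png",im[:,:,::-1])
im=imaging.capture("top"); crop(im,240,130,440,280,4,"pics/t13.png")
im=imaging.capture("scene"); crop(im,220,120,400,255,4,"pics/s13.png")
E
```

```text
14.9333 [ 0.66743757 -0.22345024  0.30008462] [-0.521  0.288  1.296  0.258  1.714 -0.519] -0.0002429861722259307 [-0.1987278   0.44780516 -0.79707801]
```

View pics/w13.png

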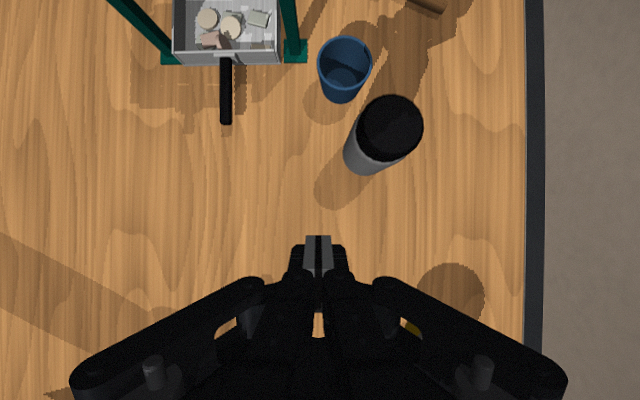

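View pics/t13.png

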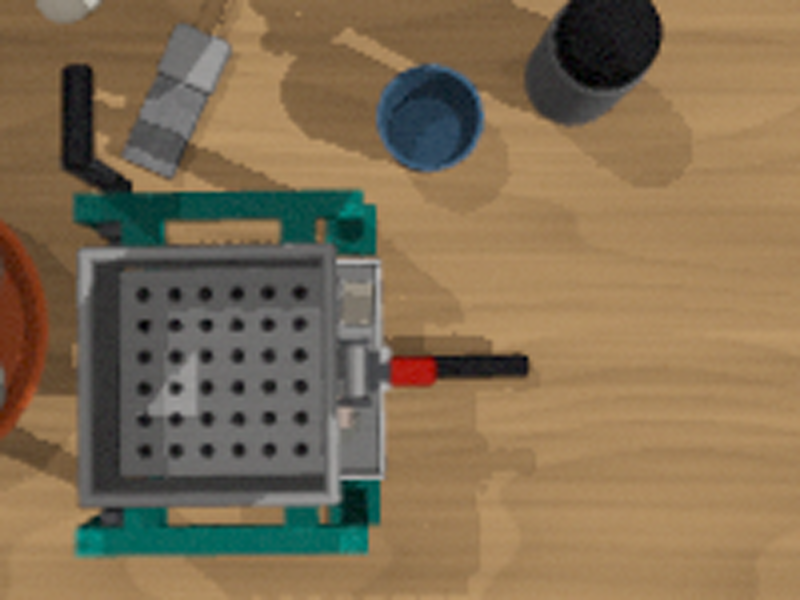

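View pics/s13.png

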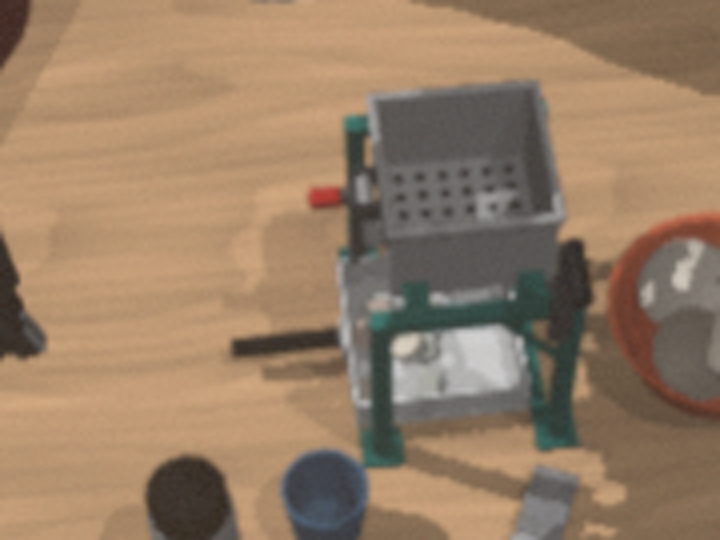

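>>> apply_moves(linear=[[-0.8,-3.3,2.5],[-0.8,-3.3,2.5],[-0.8,-3.3,2.5],[-0.8,-3.3,2.5],[0,0,0],[0,0,0]], dr=[[0,0.09,0],[0,0.09,0],[0,0.09,0],[0,0.09,0],[0,0,0],[0,0,0]], fingers=[1,1,1,1,1,1])

```text
time_s: 15.58
tool_pos: [0.536, -0.2049, 0.1993]
tool_rot: [0.662, 0.675, 0.227, -0.235]
force: [0.6, 0.2, 0.3]
finger_gap: 0.0003
```

```bash
python3 - <<'E'
from fit import *
s=arm.state();print(s['time_s'],s['tool_pos'],s['q'].round(3),s['finger_gap'],s['force'])
im=imaging.capture("wrist"); cv2.imwrite("pics/w14.png",im[:,:,::-1]); crop(im,220,0,420,150,4,"pics/w14c.png")
E
```

```text
15.5833 [ 0.53598047 -0.20491606  0.19929776] [-0.705  0.199  1.644  0.486  1.757 -0.747] 0.0003028964515523807 [0.56808565 0.22015119 0.2897929 ]
```

View pics/w14.png

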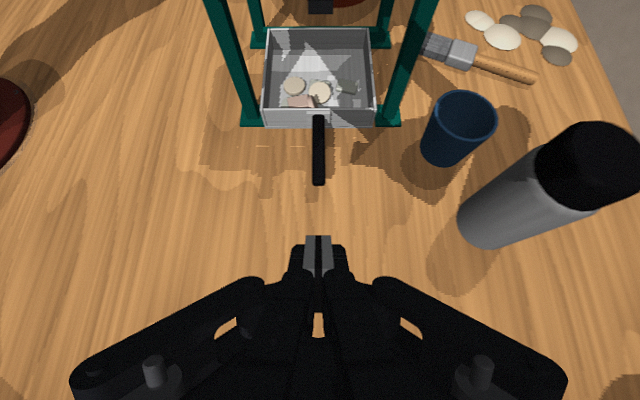

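View pics/w14c.png

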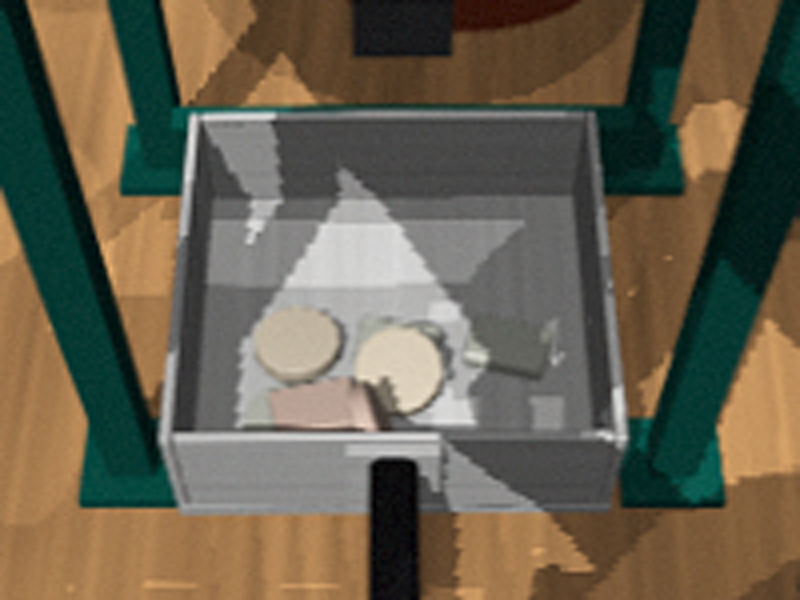

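```bash
python3 - <<'E'
from fit import *
a=cv2.imread("pics/w13.png")[:,:,::-1]; b=cv2.imread("pics/w9.png")[:,:,::-1]
A=cv2.resize(a[0:70,165:290],None,fx=6,fy=4.2,interpolation=cv2.INTER_CUBIC);B=cv2.resize(b[100:185,262:387],None,fx=6,fy=3.5,interpolation=cv2.INTER_CUBIC)
cv2.imwrite("pics/z.png",np.vstack([A,B])[:,:,::-1])
E
```

```text
(no output)
```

View pics/z.png

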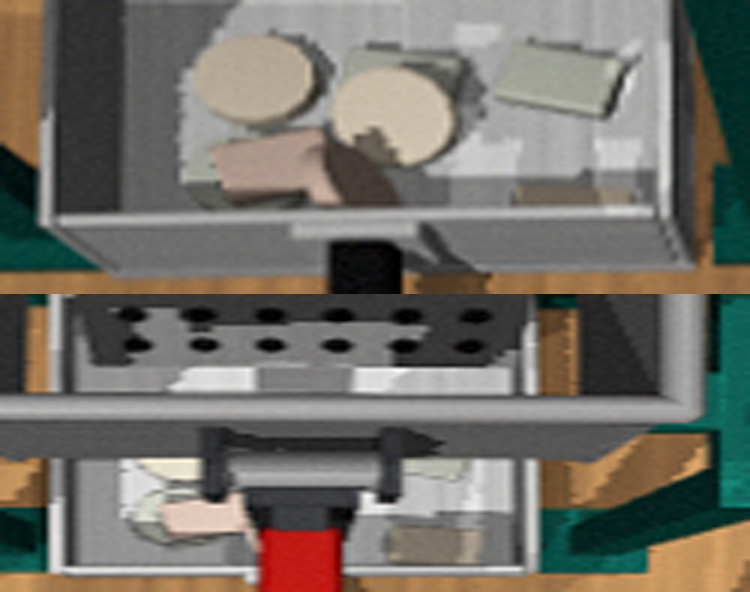

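```bash
python3 -c "
from cell import arm
print(arm.job_done())"
```

```text
the job is handed in; nothing more can be done
None
```

The job is done and handed in after about 16 s of robot time, well under the 64 s limit. I slid the pan by its handle onto the back stop, lifted the red latch so the floor dropped, then let the latch spring back. I then pushed the lever with shut fingers until the floor met its stop.

Last checks, all from the camera pictures and the state readings:
- **Pan:** it stands straight under the bin against the teal back stop. I felt the stop as about 22 N on the push.
- **Blanks:** I count all eight in the pan: four discs and four tiles, some partly overlapping. The bin is empty and I saw none on the bench.
- **Floor and latch:** the floor is shut, the lever is upright as at the start, and the latch is home. It stayed so after I took the robot away.
- **Bystanders:** the flask, cup and basket look unmoved. So does the brush's head in the top view.

One thing I can't explain: when the jaws closed, the tool moved back 5 to 10 mm, both on the pan handle and on the latch grip. The forces stayed at or below about 10 N, and it did no harm.

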